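Fill the cartridge carrier's empty pockets and lay its retaining bar

ROBOT

A 7-joint arm with a two-finger parallel gripper is mounted at the origin on the work surface. World frame = base frame: x ahead of the robot, y to its left, z up, the work surface at z = 0. Lengths are in m, angles in rad, forces in N, time in s.
With the tool pointing down it reaches from about 0.4 to 0.925 m from the base axis. Payload 4.1 kg.
Tool frame: the origin (TCP) lies midway between the tips of the shut fingers; the grasp point (between the pads) lies 19 mm behind it (arm.hold_point_z is the distance from the TCP to the grasp point, in m); z points along the fingers, y is the line along which they close (so a half turn about z gives the same grasp; the last joint's range is limited). The gripper opens to 85 mm and grips with 20 to 120 N. Pads are 22 mm wide; open, the fingers measure 114 mm over their backs; the gripper's body (76 mm by 85 mm) begins 54 mm behind the grasp point. The pads swing forward as they close: fully open they stand 13 mm farther back than shut.
Start: joints at [-1.258, 0.398, 0.045, 1.537, -0.019, 1.207, -0.051], TCP at [0.26, 0.596, 0.231] pointing down, gripper open.
Joint ranges: [-2.82, 2.82], [-0.49, 2.23], [-1.37, 1.46], [0, 2.46], [-1.36, 4.5], [0.23, 2], [-2.94, 2.94]. Speed limits (rad/s): [2.57, 2.57, 3.14, 3.14, 3.14, 3.14, 3.14].

INTERFACE

Orientations are given as a unit quaternion [x, y, z, w].
In Python, from plant import arm gives the robot as it stands.
- The arm moves only by the tool servo_tool, never from a script. Its argument "steps" is one flat list of numbers, 7 for each row, row after row: the turn, a rotation vector about the tool's x, y, z normalised to -1 to 1, where 1 is 360 degrees, then the shift along the tool's x, y, z normalised to -1 to 1, where 1 is 0.25 m, then the opening, from 0 (shut) to 1 (fully open). A call has 1 to 20 rows; each row shifts and turns the commanded pose from where the row before left it, along the tool's axes as they then stand; what a row does not reach is not made up. A row lasts 1/12 s, in which the tool goes at most 41.7 mm and 7.16 degrees, less where a joint would pass 70% of its speed; a pose out of reach is approached as far as the arm can. A call with a number of a shift or a turn outside -1 to 1 is refused whole. A call with a gripper value outside its range is refused whole. The fingers move at their own pace and stop on an object; "squeeze" is the grip in N (left out, the last holds). Time passes only in rows, so rows that do not move let the fingers close. It gives the time, the measured TCP pose, the force, the opening and the grip force at its end, in the units of the state.
- arm.state(): the state, without advancing time (a new reading comes with each control period).
- arm.grab_frame(name): name is "side" or "top" or "wrist"; returns a dict with "pixels" (384x512x3 uint8, red, green, blue), "mtx" (3x3 intrinsics, pixels), "D" ([k1, k2, p1, p2, k3] as OpenCV has them; the pictures are not rectified), "R" (3x3) and "t" (3): a world point X has camera coordinates R X + t; the wrist camera has in their place "mount" (4x4, takes a point from camera to tool coordinates, whose origin is the TCP and whose axes are the flange's). Camera axes: x right, y down, z forward; pixel columns grow to the right and rows downward; lengths in m; the calibration is good to about 2 mm. A picture is of the moment at which its call begins: read the wrist's pose just before it. There is no depth.
- arm.job_done(): hands the job in; it is judged then, once.
The state is a dict: "t": time; "qpos": joint angles; "dq": joint speeds; "tau": joint torques, N m; "tcp_pos": TCP position; "orientation": TCP orientation; "ft_force": force on the tool from outside, world axes, zero at the start; "ft_torque": the same for the moment, N m; "opening": finger opening in m; "grasp_force": force on a finger pad.
Only numpy, scipy, OpenCV 4.12 (cv2) and the standard library are available. Lean on these libraries where they do the work, as an engineer would, in place of code of your own. Each camera call takes 0.05 s, during which the arm holds its last target. There are 200 camera calls.

TASK

Top up the cartridge carrier: put a spare cartridge from the blue pad, upright and fully down, into each pocket that is empty, then lay the flat retaining bar across the two forked end posts, level between the cheeks and about evenly centred. Set things down, do not drop them; leave the cartridges already loaded and everything else where they are, and the spare left over on the pad.

Things in the scene. Friction and masses are not known exactly. Their poses are not given: they have to be found in the camera images.
- carrier: grey carrier fixed to the bench, 88 (x) x 336 (y) x 66 mm: five shallow open pockets in a row along its y, pitch 54 mm, and an aluminium forked post at each end (y = -159 and +159 mm). Three pockets hold a cartridge at the start; two, different each time, are empty. Origin at the centre of the underside
- pocket0 (a point): centre of the floor of pocket 0 (y = -108 mm in the carrier's frame, 6 mm above the bench); axes as the carrier's. Pocket 68 (x) x 44 (y) mm, 10 mm deep, walls 10 mm thick, rim 16 mm above the bench; the fin of a seated cartridge reaches 46 mm above the bench
- pocket1 (a point): centre of the floor of pocket 1 (y = -54 mm in the carrier's frame, 6 mm above the bench); axes as the carrier's. Pocket 68 (x) x 44 (y) mm, 10 mm deep, walls 10 mm thick, rim 16 mm above the bench; the fin of a seated cartridge reaches 46 mm above the bench
- pocket2 (a point): centre of the floor of pocket 2 (y = 0 mm in the carrier's frame, 6 mm above the bench); axes as the carrier's. Pocket 68 (x) x 44 (y) mm, 10 mm deep, walls 10 mm thick, rim 16 mm above the bench; the fin of a seated cartridge reaches 46 mm above the bench
- pocket3 (a point): centre of the floor of pocket 3 (y = 54 mm in the carrier's frame, 6 mm above the bench); axes as the carrier's. Pocket 68 (x) x 44 (y) mm, 10 mm deep, walls 10 mm thick, rim 16 mm above the bench; the fin of a seated cartridge reaches 46 mm above the bench
- pocket4 (a point): centre of the floor of pocket 4 (y = 108 mm in the carrier's frame, 6 mm above the bench); axes as the carrier's. Pocket 68 (x) x 44 (y) mm, 10 mm deep, walls 10 mm thick, rim 16 mm above the bench; the fin of a seated cartridge reaches 46 mm above the bench
- rest (a point): point midway between the two post seats, at their height (50 mm above the bench), where the bar's underside centre belongs; axes as the carrier's. Each seat is flat, 18 mm long (y), between two cheeks 36 mm apart (x) that rise 16 mm above it
- bar: plain flat dark steel retaining bar, 24 (x) x 350 (y, its length) x 14 mm high, about 0.28 kg, lying on the bench to the left or right; origin at the centre of its underside
- pad: thin blue bench pad, fixed, 160 (x) x 130 (y) x 4 mm, to the left or right (the other side from the bar), carrying three spare cartridges and one larger cassette, in any order; origin at the centre of its underside
- spare0: white reagent cartridge: flat body 56 (its x) x 34 (its y) x 18 mm high, with an upright grip fin in the middle of its top, 24 (x) x 12 (y) x 22 mm high, so 40 mm high in all; alike end for end; 45 g or so; origin at the centre of its underside, z up; a spare, standing on the pad, its long side along the pad's x
- spare1: white reagent cartridge: flat body 56 (its x) x 34 (its y) x 18 mm high, with an upright grip fin in the middle of its top, 24 (x) x 12 (y) x 22 mm high, so 40 mm high in all; alike end for end; 45 g or so; origin at the centre of its underside, z up; a spare, standing on the pad, its long side along the pad's x
- spare2: white reagent cartridge: flat body 56 (its x) x 34 (its y) x 18 mm high, with an upright grip fin in the middle of its top, 24 (x) x 12 (y) x 22 mm high, so 40 mm high in all; alike end for end; 45 g or so; origin at the centre of its underside, z up; a spare, standing on the pad, its long side along the pad's x
- loaded0: white reagent cartridge: flat body 56 (its x) x 34 (its y) x 18 mm high, with an upright grip fin in the middle of its top, 24 (x) x 12 (y) x 22 mm high, so 40 mm high in all; alike end for end; 45 g or so; origin at the centre of its underside, z up; already loaded in one of the carrier's pockets at the start
- loaded1: white reagent cartridge: flat body 56 (its x) x 34 (its y) x 18 mm high, with an upright grip fin in the middle of its top, 24 (x) x 12 (y) x 22 mm high, so 40 mm high in all; alike end for end; 45 g or so; origin at the centre of its underside, z up; already loaded in one of the carrier's pockets at the start
- loaded2: white reagent cartridge: flat body 56 (its x) x 34 (its y) x 18 mm high, with an upright grip fin in the middle of its top, 24 (x) x 12 (y) x 22 mm high, so 40 mm high in all; alike end for end; 45 g or so; origin at the centre of its underside, z up; already loaded in one of the carrier's pockets at the start
- cassette: larger white cassette on the pad, 68 x 46 x 27 mm, no fin, too big for the pockets; not part of the job; origin at the centre of its underside
- jar: small round specimen jar with white lid, 54 mm diameter, 65 mm high; bystander; origin at the centre of its underside
- bottle: white bottle, 52 mm diameter, 110 mm high; bystander; origin at the centre of its underside
- timer: white bench timer lying flat, 60 x 66 x 18 mm; bystander; origin at the centre of its underside
- scanner: black hand scanner lying flat, about 160 x 62 x 38 mm; bystander; origin at the centre of its underside
Things that resemble listed ones, but are neither listed nor needed, are in the scene too. What is shaped like the loaded1 but yellow is not meant.

How it is judged:
On the way, in this order (a step that is already met when the one before it is completed fails the run):
1. all five pockets hold a seated cartridge, the bar not yet on (((horizontal distance between loaded0 and pocket0 below 0.01 m and z of loaded0 in the frame of pocket0 between -0.005 and 0.005 m and angle between loaded0's own z axis and vertical below 0.12 rad) or (horizontal distance between loaded1 and pocket0 below 0.01 m and z of loaded1 in the frame of pocket0 between -0.005 and 0.005 m and angle between loaded1's own z axis and vertical below 0.12 rad) or (horizontal distance between loaded2 and pocket0 below 0.01 m and z of loaded2 in the frame of pocket0 between -0.005 and 0.005 m and angle between loaded2's own z axis and vertical below 0.12 rad) or (horizontal distance between spare0 and pocket0 below 0.01 m and z of spare0 in the frame of pocket0 between -0.005 and 0.005 m and angle between spare0's own z axis and vertical below 0.12 rad) or (horizontal distance between spare1 and pocket0 below 0.01 m and z of spare1 in the frame of pocket0 between -0.005 and 0.005 m and angle between spare1's own z axis and vertical below 0.12 rad) or (horizontal distance between spare2 and pocket0 below 0.01 m and z of spare2 in the frame of pocket0 between -0.005 and 0.005 m and angle between spare2's own z axis and vertical below 0.12 rad)) and ((horizontal distance between loaded0 and pocket1 below 0.01 m and z of loaded0 in the frame of pocket1 between -0.005 and 0.005 m and angle between loaded0's own z axis and vertical below 0.12 rad) or (horizontal distance between loaded1 and pocket1 below 0.01 m and z of loaded1 in the frame of pocket1 between -0.005 and 0.005 m and angle between loaded1's own z axis and vertical below 0.12 rad) or (horizontal distance between loaded2 and pocket1 below 0.01 m and z of loaded2 in the frame of pocket1 between -0.005 and 0.005 m and angle between loaded2's own z axis and vertical below 0.12 rad) or (horizontal distance between spare0 and pocket1 below 0.01 m and z of spare0 in the frame of pocket1 between -0.005 and 0.005 m and angle between spare0's own z axis and vertical below 0.12 rad) or (horizontal distance between spare1 and pocket1 below 0.01 m and z of spare1 in the frame of pocket1 between -0.005 and 0.005 m and angle between spare1's own z axis and vertical below 0.12 rad) or (horizontal distance between spare2 and pocket1 below 0.01 m and z of spare2 in the frame of pocket1 between -0.005 and 0.005 m and angle between spare2's own z axis and vertical below 0.12 rad)) and ((horizontal distance between loaded0 and pocket2 below 0.01 m and z of loaded0 in the frame of pocket2 between -0.005 and 0.005 m and angle between loaded0's own z axis and vertical below 0.12 rad) or (horizontal distance between loaded1 and pocket2 below 0.01 m and z of loaded1 in the frame of pocket2 between -0.005 and 0.005 m and angle between loaded1's own z axis and vertical below 0.12 rad) or (horizontal distance between loaded2 and pocket2 below 0.01 m and z of loaded2 in the frame of pocket2 between -0.005 and 0.005 m and angle between loaded2's own z axis and vertical below 0.12 rad) or (horizontal distance between spare0 and pocket2 below 0.01 m and z of spare0 in the frame of pocket2 between -0.005 and 0.005 m and angle between spare0's own z axis and vertical below 0.12 rad) or (horizontal distance between spare1 and pocket2 below 0.01 m and z of spare1 in the frame of pocket2 between -0.005 and 0.005 m and angle between spare1's own z axis and vertical below 0.12 rad) or (horizontal distance between spare2 and pocket2 below 0.01 m and z of spare2 in the frame of pocket2 between -0.005 and 0.005 m and angle between spare2's own z axis and vertical below 0.12 rad)) and ((horizontal distance between loaded0 and pocket3 below 0.01 m and z of loaded0 in the frame of pocket3 between -0.005 and 0.005 m and angle between loaded0's own z axis and vertical below 0.12 rad) or (horizontal distance between loaded1 and pocket3 below 0.01 m and z of loaded1 in the frame of pocket3 between -0.005 and 0.005 m and angle between loaded1's own z axis and vertical below 0.12 rad) or (horizontal distance between loaded2 and pocket3 below 0.01 m and z of loaded2 in the frame of pocket3 between -0.005 and 0.005 m and angle between loaded2's own z axis and vertical below 0.12 rad) or (horizontal distance between spare0 and pocket3 below 0.01 m and z of spare0 in the frame of pocket3 between -0.005 and 0.005 m and angle between spare0's own z axis and vertical below 0.12 rad) or (horizontal distance between spare1 and pocket3 below 0.01 m and z of spare1 in the frame of pocket3 between -0.005 and 0.005 m and angle between spare1's own z axis and vertical below 0.12 rad) or (horizontal distance between spare2 and pocket3 below 0.01 m and z of spare2 in the frame of pocket3 between -0.005 and 0.005 m and angle between spare2's own z axis and vertical below 0.12 rad)) and ((horizontal distance between loaded0 and pocket4 below 0.01 m and z of loaded0 in the frame of pocket4 between -0.005 and 0.005 m and angle between loaded0's own z axis and vertical below 0.12 rad) or (horizontal distance between loaded1 and pocket4 below 0.01 m and z of loaded1 in the frame of pocket4 between -0.005 and 0.005 m and angle between loaded1's own z axis and vertical below 0.12 rad) or (horizontal distance between loaded2 and pocket4 below 0.01 m and z of loaded2 in the frame of pocket4 between -0.005 and 0.005 m and angle between loaded2's own z axis and vertical below 0.12 rad) or (horizontal distance between spare0 and pocket4 below 0.01 m and z of spare0 in the frame of pocket4 between -0.005 and 0.005 m and angle between spare0's own z axis and vertical below 0.12 rad) or (horizontal distance between spare1 and pocket4 below 0.01 m and z of spare1 in the frame of pocket4 between -0.005 and 0.005 m and angle between spare1's own z axis and vertical below 0.12 rad) or (horizontal distance between spare2 and pocket4 below 0.01 m and z of spare2 in the frame of pocket4 between -0.005 and 0.005 m and angle between spare2's own z axis and vertical below 0.12 rad))), for 0.2 s.
2. the bar lies on both post seats (x of bar in the frame of rest between -0.009 and 0.009 m and y of bar in the frame of rest between -0.016 and 0.016 m and z of bar in the frame of rest between -0.005 and 0.005 m and angle between the y axis of bar and the y axis of carrier, either way round below 0.08 rad and angle between bar's own z axis and vertical below 0.08 rad), for 0.2 s.
At the end, for the whole second after the job is handed in: Every pocket holds an upright cartridge (10 mm of centre, 5 mm of floor, tilt under 0.12 rad); the bar lies level on both seats (9 mm across, 16 mm along, 5 mm in height, 0.08 rad); one spare stands on the pad; all at rest (all of step 1 and all of step 2 and ((x of spare0 in the frame of pad between -0.09 and 0.09 m and y of spare0 in the frame of pad between -0.075 and 0.075 m and height (world z) of spare0 below 0.012 m and angle between spare0's own z axis and vertical below 0.15 rad) or (x of spare1 in the frame of pad between -0.09 and 0.09 m and y of spare1 in the frame of pad between -0.075 and 0.075 m and height (world z) of spare1 below 0.012 m and angle between spare1's own z axis and vertical below 0.15 rad) or (x of spare2 in the frame of pad between -0.09 and 0.09 m and y of spare2 in the frame of pad between -0.075 and 0.075 m and height (world z) of spare2 below 0.012 m and angle between spare2's own z axis and vertical below 0.15 rad)) and linear speed of each of spare0, spare1, spare2, bar below 0.02 m/s); the robot touches nothing.
It fails at once if a cartridge that was already loaded is pulled out or shifted more than 15 mm (distance of any of loaded0, loaded1, loaded2 from where it was at the start of the episode above 0.015 m).
It fails at once if the cassette, jar, bottle, timer or scanner is shifted more than 30 mm or toppled (distance of any of cassette, jar, bottle, timer, scanner from where it was at the start of the episode above 0.03 m or angle between any of cassette, jar, bottle, timer, scanner's own z axis and vertical above 0.5 rad).
It fails at once if a spare or the bar is dropped (falls free faster than 0.8 m/s, about 3 cm) ((linear speed of spare0 above 0.8 m/s and contact force between spare0 and the fingers below 0.01 N) or (linear speed of spare1 above 0.8 m/s and contact force between spare1 and the fingers below 0.01 N) or (linear speed of spare2 above 0.8 m/s and contact force between spare2 and the fingers below 0.01 N) or (linear speed of bar above 0.8 m/s and contact force between bar and the fingers below 0.01 N)).
It also fails if it takes over 64 s, if anything falls off the work surface, if the arm or the gripper's body presses on something with over 40 N, if the wrist force passes 120 N, or if a joint passes its speed limit or range.

## Working session

There is one attempt and no reset: what is moved stays moved. The work goes in short steps, Python scripts to look and compute and a tool call to move; the robot and the scene stay as the last step left them, time stands still between calls to the robot, and variables do not carry over. Pictures are saved under pics/ and viewed, at most 10 in all, crops included, and the job is handed in when it is done.

Besides the shell and the picture viewer there is one more tool, called after "Call:" by a JSON object that holds its "name" and its "arguments", one argument or row to a line. servo_tool: Moves the arm, as the interface text tells. Its arguments: {"type":"object","properties":{"steps":{"type":"array","items":{"type":"number","minimum":-1,"maximum":1}},"squeeze":{"type":"number"}},"required":["steps"]}

```bash
ls; mkdir -p pics
python3 - <<'E'
from plant import arm
import cv2,pickle
s=arm.state();print({k:s[k] for k in('t','tcp_pos','orientation','opening')},arm.hold_point_z)
d={}
for n in('top','side'):
    f=arm.grab_frame(n);d[n]=f;cv2.imwrite(f'pics/{n}0.png',cv2.cvtColor(f['pixels'],4))
    print(n,f['mtx'],f['D'],f['R'],f['t'])
pickle.dump(d,open('f0.pkl','wb'))
E
```

```text
pics
{'t': 0.0, 'tcp_pos': array([0.25987389, 0.59510095, 0.23027381]), 'orientation': array([ 2.04374976e-01,  9.78892193e-01, -9.62893486e-04, -1.27747267e-04]), 'opening': 0.08563150047743048} 0.0187
top [[383.78645709   0.         262.28857769]
 [  0.         383.78645709 191.6422069 ]
 [  0.           0.           1.        ]] [-0.05302235  0.          0.          0.          0.        ] [[-0.02803958 -0.99957757  0.0076457 ]
 [-0.98522808  0.02634279 -0.169209  ]
 [ 0.16893611 -0.0122773  -0.98555054]] [0.08622926 0.5538197  1.01107665]
side [[440.34481877   0.         259.0628793 ]
 [  0.         440.34481877 190.07988346]
 [  0.           0.           1.        ]] [-0.13588006  0.          0.          0.          0.        ] [[ 0.97851341 -0.20570949  0.01396811]
 [-0.10503705 -0.55564045 -0.82476112]
 [ 0.17742244  0.80557265 -0.56530875]] [-0.556095    0.1475267   1.31157496]
```

View pics/top0.png

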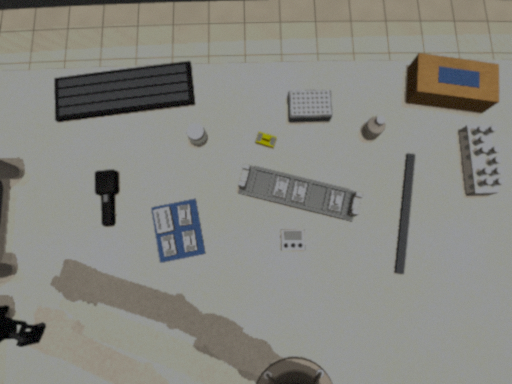

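View pics/side0.png

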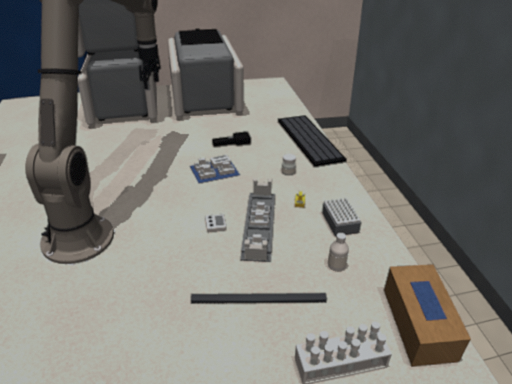

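The top view shows the pad at (178,231): the cassette is at (163,218) and the spares are at (184,214), (168,243) and (190,240). The carrier is at (300,192), with pockets at about (262,182) and (318,196) empty. The bar is at (405,213). The yellow decoy is at (266,140), the timer at (292,238), the jar at (197,134) and the bottle at (375,127).

```bash
cat > h.py <<'E'
import numpy as np,cv2
from scipy.spatial.transform import Rotation as Ro
def cast(f,px,z,tcp=None):
    px=np.asarray(px,float).reshape(-1,1,2)
    n=cv2.undistortPoints(px,f['mtx'],f['D']).reshape(-1,2)
    d=np.c_[n,np.ones(len(n))]
    if 'R' in f and tcp is None: R=np.array(f['R']).T; c=-R@np.array(f['t'])
    else:
        T=np.eye(4);T[:3,:3]=Ro.from_quat(tcp[1]).as_matrix();T[:3,3]=tcp[0]
        T=T@np.array(f['mount']);R=T[:3,:3];c=T[:3,3]
    w=d@R.T
    return c+w*((z-c[2])/w[:,2])[:,None]
def blobs(m,lo):
    cs=cv2.findContours(m.astype(np.uint8)*255,cv2.RETR_EXTERNAL,cv2.CHAIN_APPROX_NONE)[0]
    return [c for c in cs if cv2.contourArea(c)>=lo]
def rect(P):  # planar rect in mm: centre, size(long,short), yaw of long side
    (c,(a,b),_)=r=cv2.minAreaRect((P[:,:2]*1000).astype(np.float32))
    p=cv2.boxPoints(r);e=[p[1]-p[0],p[2]-p[1]];l=max(e,key=np.linalg.norm)
    return np.round(c,1),np.round(sorted((a,b))[::-1],1),round(np.degrees(np.arctan2(l[1],l[0]))%180,2)
E
python3 - <<'E'
import pickle
from h import *
d=pickle.load(open('f0.pkl','rb'));f=d['top'];im=f['pixels'].astype(int)
hsv=cv2.cvtColor(f['pixels'],cv2.COLOR_RGB2HSV)
R,G,B=im[...,0],im[...,1],im[...,2]
def win(x0,y0,x1,y1):
    w=np.zeros(R.shape,bool);w[y0:y1,x0:x1]=1;return w
m=(B-R>35)&win(130,180,230,280)
for c in blobs(m,50): print('pad',rect(cast(f,c.reshape(-1,2),.004)))
m=(im.sum(2)<240)&win(380,140,430,290)
for c in blobs(m,50): print('bar',rect(cast(f,c.reshape(-1,2),.010)))
m=(im.sum(2)<480)&win(228,150,375,228)
for c in blobs(m,50): print('carr',rect(cast(f,c.reshape(-1,2),.016)))
m=(G>165)&win(150,200,206,260)
pts=[(281,187),(300,191),(336,200),(262,182),(318,196),(184,214),(168,243),(190,240),(163,218)]
print(np.round(cast(f,pts,.02)*1000))
a=cv2.resize(f['pixels'][155:225,230:370],None,fx=5,fy=5,interpolation=2)
b=cv2.resize(f['pixels'][195:265,140:280],None,fx=5,fy=5,interpolation=2)
cv2.imwrite('pics/c0.png',cv2.cvtColor(cv2.resize(np.vstack([a,b]),(600,600)),4))
E
```

```text
pad (array([460.1, 312.6]), array([155.5, 125. ]), np.float32(9.95))
bar (array([ 493.3, -333.8]), array([345.3,  24.5]), np.float32(169.29))
carr (array([568.9, -43.2]), array([424.8, 224.1]), np.float32(88.59))
[[ 573.   17.   20.]
 [ 560.  -36.   20.]
 [ 531. -137.   20.]
 [ 588.   71.   20.]
 [ 544.  -86.   20.]
 [ 503.  292.   20.]
 [ 423.  336.   20.]
 [ 430.  275.   20.]
 [ 493.  351.   20.]]
```

View pics/c0.png

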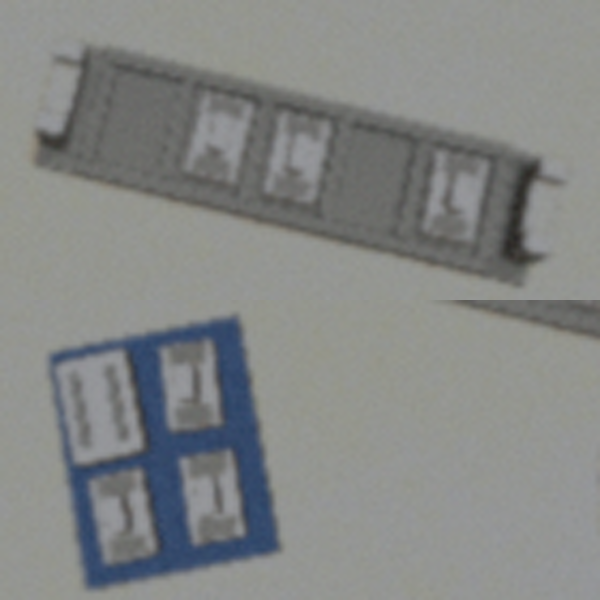

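The crop confirms that pockets 4 and 1 are empty (the left-end pocket and the fourth from the left). The spares on the pad are the three with fins; the cassette is at upper left. Next I'll move the wrist camera over the pad.

```bash
cat >> h.py <<'E'
def plan(xyz,yaw,s=None,o=None):
    """print turn then shift (final tool axes) to bring TCP to xyz, closing line at yaw deg"""
    from plant import arm
    s=s or arm.state();R=Ro.from_quat(s['orientation']);p=np.array(s['tcp_pos'])
    best=None
    for k in(0,180):
        a=np.radians(yaw+k);y=np.array([np.cos(a),np.sin(a),0]);z=np.array([0,0,-1.])
        T=Ro.from_matrix(np.c_[np.cross(y,z),y,z]);v=(R.inv()*T).as_rotvec()
        if best is None or np.linalg.norm(v)<np.linalg.norm(best[1]):best=(T,v)
    T,v=best;d=T.inv().apply(np.array(xyz)-p)
    nt=int(np.ceil(np.linalg.norm(v)/np.radians(6.6)));ns=int(np.ceil(np.linalg.norm(d)/.036))
    print('turn total',np.round(v/2/np.pi,4),'rows',nt,'each',np.round(v/2/np.pi/max(nt,1),4))
    print('shift total',np.round(d/.25,4),'rows',ns,'each',np.round(d/.25/max(ns,1),4))
E
python3 -c "
from h import *
plan([.43,.31,.25],99.95)
from plant import arm
f=arm.grab_frame('wrist');print(f['mount'],f['mtx'])"
```

```text
turn total [-0.0003 -0.0001 -0.0932] rows 6 each [-0.     -0.     -0.0155]
shift total [-0.4731 -1.241  -0.0785] rows 10 each [-0.0473 -0.1241 -0.0079]
[[ 1.44227711e-03 -9.52724260e-01 -3.03832856e-01  7.76002615e-02]
 [ 9.99998960e-01  1.37698609e-03  4.29142412e-04  3.65100062e-04]
 [ 9.51922866e-06 -3.03833159e-01  9.52725255e-01 -1.43391941e-01]
 [ 0.00000000e+00  0.00000000e+00  0.00000000e+00  1.00000000e+00]] [[270.60966182   0.         257.04487811]
 [  0.         270.60966182 193.8038875 ]
 [  0.           0.           1.        ]]
```

Call:
{"name": "servo_tool", "arguments": {
  "steps": [0, 0, -0.0155, 0, 0, 0, 0.4, 0, 0, -0.0155, 0, 0, 0, 0.4, 0, 0, -0.0155, 0, 0, 0, 0.4, 0, 0, -0.0155, 0, 0, 0, 0.4, 0, 0, -0.0155, 0, 0, 0, 0.4, 0, 0, -0.0155, 0, 0, 0, 0.4, 0, 0, 0, -0.0473, -0.1241, -0.0079, 0.4, 0, 0, 0, -0.0473, -0.1241, -0.0079, 0.4, 0, 0, 0, -0.0473, -0.1241, -0.0079, 0.4, 0, 0, 0, -0.0473, -0.1241, -0.0079, 0.4, 0, 0, 0, -0.0473, -0.1241, -0.0079, 0.4, 0, 0, 0, -0.0473, -0.1241, -0.0079, 0.4, 0, 0, 0, -0.0473, -0.1241, -0.0079, 0.4, 0, 0, 0, -0.0473, -0.1241, -0.0079, 0.4, 0, 0, 0, -0.0473, -0.1241, -0.0079, 0.4, 0, 0, 0, -0.0473, -0.1241, -0.0079, 0.4, 0, 0, 0, 0, 0, 0, 0.4, 0, 0, 0, 0, 0, 0, 0.4]
}}

```text
t: 1.65
tcp_pos: [0.4311, 0.3081, 0.2511]
orientation: [-0.084, 0.996, -0.0, 0.0]
ft_force: [-0.8, 0.7, 0.6]
opening: 0.0342
grasp_force: 0.0
```

Run:
```python
from h import *
from plant import arm
import pickle
s=arm.state();f=arm.grab_frame('wrist');pickle.dump((s,f),open('w1.pkl','wb'))
print(s['t'],s['tcp_pos'],s['orientation'],s['opening'])
cv2.imwrite('pics/w1.png',cv2.cvtColor(f['pixels'],4))
```

```text
1.65 [0.43114929 0.3081065  0.25110936] [-8.36095706e-02  9.96498579e-01 -9.93313340e-05  1.04828751e-04] 0.03423608607401035
```

View pics/w1.png

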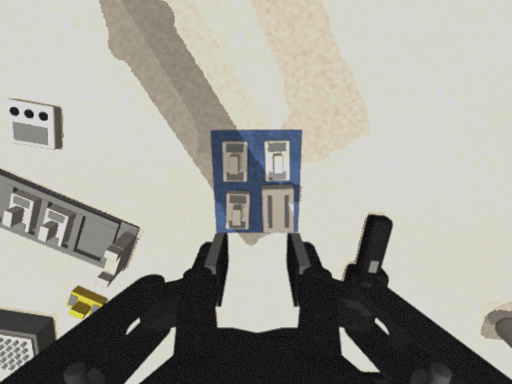

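The wrist view shows the pad with spares at (235,160), (277,160) and (237,210), and the cassette at (278,208). I'll take the first two, since they are farthest from trouble, and leave (237,210).

Run:
```python
from h import *
import pickle
s,f=pickle.load(open('w1.pkl','rb'));tcp=(s['tcp_pos'],s['orientation'])
im=f['pixels'].astype(int);b=(im[...,2]-im[...,0]>25);b[:120]=0;b[240:]=0;b[:,:205]=0;b[:,310:]=0
c=max(blobs(b,50),key=cv2.contourArea);print('pad',rect(cast(f,c.reshape(-1,2),.004,tcp)))
hull=np.zeros(b.shape,np.uint8);cv2.fillPoly(hull,[cv2.convexHull(c)],1)
m=(hull>0)&~b
m=cv2.morphologyEx(m.astype(np.uint8),cv2.MORPH_OPEN,np.ones((3,3)))
for q in blobs(m,100):
    print(q.reshape(-1,2).mean(0).round(),[rect(cast(f,q.reshape(-1,2),z,tcp)) for z in(.004,.022)])
cv2.imwrite('pics/w1c.png',cv2.cvtColor(cv2.resize(f['pixels'][125:240,205:310],None,fx=5,fy=5,interpolation=2),4))
h=f['pixels'][85:290,0:160];cv2.imwrite('pics/w1d.png',cv2.cvtColor(cv2.resize(h,None,fx=3,fy=3,interpolation=2)[:600],4))
```

```text
pad (array([462.4, 312.5]), array([158.1, 128.4]), np.float32(10.07))
[238. 209.] [(array([508.3, 291.6]), array([65.1, 36.8]), np.float32(7.65)), (array([501.2, 291.7]), array([62.1, 35.1]), np.float32(7.65))]
[277. 208.] [(array([495.5, 351.5]), array([78.6, 50.5]), np.float32(11.89)), (array([489. , 348.9]), array([74.9, 48.2]), np.float32(11.89))]
[235. 161.] [(array([433.8, 276.1]), array([62. , 37.7]), np.float32(7.47)), (array([430.1, 277. ]), array([59.1, 36. ]), np.float32(7.47))]
[277. 160.] [(array([422.8, 335.5]), array([61.6, 36.9]), np.float32(11.68)), (array([419.6, 333.7]), array([58.8, 35.2]), np.float32(11.68))]
```

View pics/w1c.png

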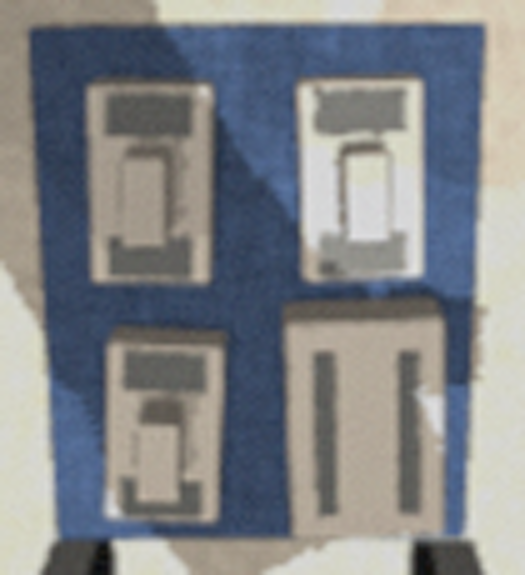

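Spare A's fin top is at crop (143,198) and spare B's at (365,198). Both bodies are clearly outlined. Casting these fin and body points now.

Run:
```python
from h import *
import pickle
s,f=pickle.load(open('w1.pkl','rb'));tcp=(s['tcp_pos'],s['orientation'])
o=np.array([205,125])
def C(p,z): return np.round(cast(f,(np.array(p)+.5)/5-.5+o,z,tcp)*1000,1)[:,:2]
for n,fin,body in(('A',[(124,155),(166,155),(166,246),(124,246)],[(86,86),(212,86),(212,281),(90,281)]),('B',[(344,150),(389,150),(389,240),(345,240)],[(299,80),(421,80),(424,275),(302,278)])):
    F=C(fin,.044);B=C(body,.022)
    print(n,'fin',F.mean(0),'body',B.mean(0),'yaw',[np.degrees(np.arctan2(*(q[1]-q[0]+q[2]-q[3])[::-1]))+90 for q in(F,B)])
plan([.430,.277,.06],98)
```

```text
A fin [430.725 277.05 ] body [430.925 276.625] yaw [np.float64(189.63271807596803), np.float64(189.58506946503996)]
B fin [419.45  334.275] body [419.575 334.45 ] yaw [np.float64(189.82393172341585), np.float64(190.43310912674005)]
turn total [ 0.0001 -0.0001  0.005 ] rows 1 each [ 0.0001 -0.0001  0.005 ]
shift total [ 0.0181 -0.1313  0.7639] rows 6 each [ 0.003  -0.0219  0.1273]
```

Call:
{"name": "servo_tool", "arguments": {
  "steps": [0, 0, 0, 0.011, -0.0615, 0.1, 0.4, 0, 0, 0, 0.011, -0.0615, 0.12, 0.4, 0, 0, 0, 0, 0, 0.14, 0.4, 0, 0, 0, 0, 0, 0.14, 0.4, 0, 0, 0, 0, 0, 0.14, 0.4, 0, 0, 0, 0, 0, 0.12, 0.4, 0, 0, 0, 0, 0, 0.08, 0.4, 0, 0, 0, 0, 0, 0.056, 0.4, 0, 0, 0, 0, 0, 0, 0.4, 0, 0, 0, 0, 0, 0, 0.4],
  "squeeze": 40
}}

```text
t: 2.53
tcp_pos: [0.4285, 0.2803, 0.0264]
orientation: [-0.087, 0.996, -0.0, -0.001]
ft_force: [0.6, -0.4, 0.5]
opening: 0.0338
grasp_force: 0.0
```

Call:
{"name": "servo_tool", "arguments": {
  "steps": [0, 0, 0, -0.007, -0.015, 0, 0.4, 0, 0, 0, 0, 0, 0, 0.4, 0, 0, 0, 0, 0, 0, 0, 0, 0, 0, 0, 0, 0, 0, 0, 0, 0, 0, 0, 0, 0, 0, 0, 0, 0, 0, 0, 0]
}}

```text
t: 3.03
tcp_pos: [0.4328, 0.2763, 0.0281]
orientation: [-0.086, 0.996, 0.001, 0.001]
ft_force: [-0.3, 0.2, 5.8]
opening: 0.0108
grasp_force: 41.3
```

Run:
```python
from plant import arm
s=arm.state();print({k:s[k] for k in('t','tcp_pos','orientation','opening','grasp_force','ft_force')})
```

```text
{'t': 3.0333, 'tcp_pos': array([0.43280941, 0.27628514, 0.02805928]), 'orientation': array([-8.61948890e-02,  9.96277855e-01,  5.67427780e-04,  7.45180183e-04]), 'opening': 0.010791467300102114, 'grasp_force': 41.34991943836212, 'ft_force': array([-0.29794505,  0.19661858,  5.82622828])}
```

Run:
```python
from h import *
plan([.62,-.02,.25],74.7)
```

```text
turn total [0.0002 0.0002 0.07  ] rows 4 each [0.0001 0.0001 0.0175]
shift total [-1.035  -0.9456 -0.8878] rows 12 each [-0.0862 -0.0788 -0.074 ]
```

Call:
{"name": "servo_tool", "arguments": {
  "steps": [0, 0, 0, 0, 0, -0.05, 0, 0, 0, 0, 0, 0, -0.12, 0, 0, 0, 0, 0, 0, -0.14, 0, 0, 0, 0, 0, 0, -0.14, 0, 0, 0, 0.0175, 0, 0, -0.1, 0, 0, 0, 0.0175, 0, 0, -0.1, 0, 0, 0, 0.0175, 0, 0, -0.1, 0, 0, 0, 0.0175, 0, 0, -0.1, 0, 0, 0, 0, -0.1035, -0.0946, 0, 0, 0, 0, 0, -0.1035, -0.0946, 0, 0, 0, 0, 0, -0.1035, -0.0946, 0, 0, 0, 0, 0, -0.1035, -0.0946, 0, 0, 0, 0, 0, -0.1035, -0.0946, 0, 0, 0, 0, 0, -0.1035, -0.0946, 0, 0, 0, 0, 0, -0.1035, -0.0946, 0, 0, 0, 0, 0, -0.1035, -0.0946, 0, 0, 0, 0, 0, -0.1035, -0.0946, 0, 0, 0, 0, 0, -0.1035, -0.0946, 0, 0, 0, 0, 0, 0, 0, 0, 0, 0, 0, 0, 0, 0, 0, 0]
}}

```text
t: 4.7
tcp_pos: [0.6194, -0.0237, 0.239]
orientation: [0.136, 0.991, -0.001, -0.0]
ft_force: [-0.7, 0.7, -0.9]
opening: 0.0107
grasp_force: 40.5
```

Run:
```python
from h import *
from plant import arm
import pickle
s=arm.state();f=arm.grab_frame('wrist');pickle.dump((s,f),open('w2.pkl','wb'))
print(s['t'],s['tcp_pos'],s['orientation'],s['opening'],s['grasp_force'])
cv2.imwrite('pics/w2.png',cv2.cvtColor(cv2.resize(f['pixels'][:300],(800,469),interpolation=2),4))
```

```text
4.7 [ 0.61939163 -0.02373485  0.23900648] [ 1.35712641e-01  9.90747970e-01 -6.77661321e-04 -2.80857230e-04] 0.010710323854228682 40.485350489616394
```

View pics/w2.png

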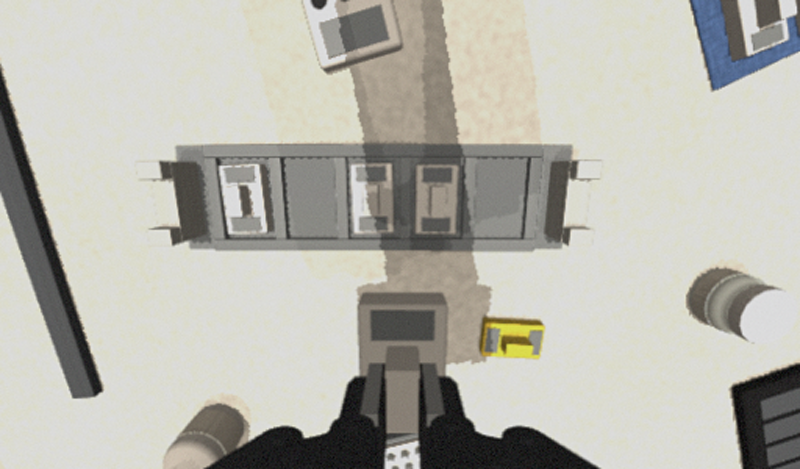

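The carrier is clearly visible at rows 145-250 of the resized picture. Pockets 1 (x≈315) and 4 (x≈500) are empty, and the held cartridge hangs straight. An enlarged crop will give exact edges.

Run:
```python
from h import *
import pickle
s,f=pickle.load(open('w2.pkl','rb'))
a=f['pixels'][86:166,82:238];b=f['pixels'][86:166,234:390]
cv2.imwrite('pics/w2c.png',cv2.cvtColor(cv2.resize(np.vstack([a,b]),None,fx=3.75,fy=3.75,interpolation=2),4))
```

```text
(no output)
```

View pics/w2c.png

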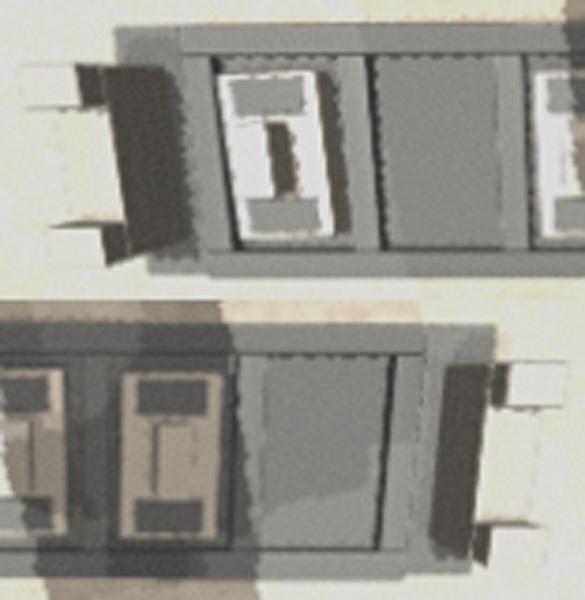

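Run:
```python
from h import *
import pickle
s,f=pickle.load(open('w2.pkl','rb'));tcp=(s['tcp_pos'],s['orientation'])
def C(p,z):
    p=np.array(p,float);o=np.where(p[:,1:]>300,[[234,86]],[[82,86]]);p[:,1]%=300
    return cast(f,(p+.5)/3.75-.5+o,z,tcp)[:,:2]*1000
r=C([(212,55),(234,250),(393,354),(378,549)],.016);c=C([(52,86),(79,246),(537,384),(518,545)],.066)
for n,q in(('rim',r),('cheek',c)):
    d=q[2]+q[3]-q[0]-q[1];w=q[0]+q[2]-q[1]-q[3]
    print(n,q.round(1).tolist(),'centre',q.mean(0).round(1),'len',np.linalg.norm(d)/2,'wid',np.linalg.norm(w)/2,'yaw_y',np.degrees(np.arctan2(d[1],d[0])))
a=np.radians(74.6);Y=np.array([np.cos(a),np.sin(a)])
for k,v in(('p4',108),('p1',-54)):print(k,(r.mean(0)+v*Y).round(1))
```

```text
rim [[494.0, -148.2], [558.8, -166.7], [563.2, 100.7], [627.9, 83.1]] centre [561.  -32.8] len 258.74260475952775 wid 67.24093405119908 yaw_y 74.5070594623381
cheek [[495.7, -178.7], [542.3, -191.4], [580.4, 126.9], [627.0, 114.2]] centre [561.3 -32.2] len 317.12796257502083 wid 48.320025096037604 yaw_y 74.50721934797019
p4 [589.7  71.4]
p1 [546.6 -84.8]
```

Run:
```python
from h import *
plan([.5918,.0711,.10],74.5)
```

```text
turn total [-0.     -0.0002  0.0003] rows 1 each [-0.     -0.0002  0.0003]
shift total [0.2034 0.3268 0.5557] rows 5 each [0.0407 0.0654 0.1111]
```

Call:
{"name": "servo_tool", "arguments": {
  "steps": [0, 0, 0, 0.0407, 0.0654, 0.06, 0, 0, 0, 0, 0.0407, 0.0654, 0.1, 0, 0, 0, 0, 0.0407, 0.0654, 0.13, 0, 0, 0, 0, 0.0407, 0.0654, 0.13, 0, 0, 0, 0, 0.0407, 0.0654, 0.13, 0, 0, 0, 0, 0, 0, 0, 0, 0, 0, 0, 0, 0, 0, 0, 0, 0, 0, 0, 0, 0, 0]
}}

```text
t: 5.42
tcp_pos: [0.5922, 0.0722, 0.103]
orientation: [0.132, 0.991, 0.0, 0.001]
ft_force: [0.4, -0.5, -0.8]
opening: 0.0108
grasp_force: 40.4
```

Run:
```python
from h import *
plan([.5918,.0711,.035],74.5)
```

```text
turn total [0.0001 0.0002 0.0008] rows 1 each [0.0001 0.0002 0.0008]
shift total [ 0.0006 -0.0045  0.2719] rows 2 each [ 0.0003 -0.0023  0.136 ]
```

Call:
{"name": "servo_tool", "arguments": {
  "steps": [0, 0, 0.0008, 0, -0.0045, 0.06, 0, 0, 0, 0, 0, 0, 0.08, 0, 0, 0, 0, 0, 0, 0.06, 0, 0, 0, 0, 0, 0, 0.04, 0, 0, 0, 0, 0, 0, 0.025, 0, 0, 0, 0, 0, 0, 0.012, 0, 0, 0, 0, 0, 0, 0.008, 0, 0, 0, 0, 0, 0, 0, 0, 0, 0, 0, 0, 0, 0, 0]
}}

```text
t: 6.17
tcp_pos: [0.5922, 0.0705, 0.0316]
orientation: [0.136, 0.991, 0.0, 0.001]
ft_force: [0.4, -0.9, -0.1]
opening: 0.011
grasp_force: 40.5
```

Call:
{"name": "servo_tool", "arguments": {
  "steps": [0, 0, 0, 0, 0, 0.004, 0, 0, 0, 0, 0, 0, 0.003, 0, 0, 0, 0, 0, 0, 0, 0]
}}

```text
t: 6.42
tcp_pos: [0.5922, 0.0707, 0.0301]
orientation: [0.136, 0.991, 0.0, 0.001]
ft_force: [-0.7, -0.5, 4.2]
opening: 0.011
grasp_force: 41.1
```

Call:
{"name": "servo_tool", "arguments": {
  "steps": [0, 0, 0, 0, 0, 0, 0.12, 0, 0, 0, 0, 0, 0, 0.25, 0, 0, 0, 0, 0, 0, 0.33, 0, 0, 0, 0, 0, 0, 0.33, 0, 0, 0, 0, 0, -0.05, 0.33, 0, 0, 0, 0, 0, -0.1, 0.33, 0, 0, 0, 0, 0, -0.12, 0.33, 0, 0, 0, 0, 0, -0.12, 0.33, 0, 0, 0, 0, 0, -0.1, 0.33, 0, 0, 0, 0, 0, 0, 0.33]
}}

```text
t: 7.25
tcp_pos: [0.5956, 0.0706, 0.1583]
orientation: [0.136, 0.991, 0.002, 0.005]
ft_force: [0.6, 0.2, 0.4]
opening: 0.028
grasp_force: 0.0
```

Run:
```python
from h import *
from plant import arm
import pickle
s=arm.state();f=arm.grab_frame('wrist');pickle.dump((s,f),open('w3.pkl','wb'))
print(s['tcp_pos'],s['opening'])
plan([.4180,.3344,.13],100)
```

```text
[0.59555685 0.07062554 0.15825399] 0.028011724555895883
turn total [ 0.0003  0.0011 -0.0711] rows 4 each [ 0.0001  0.0003 -0.0178]
shift total [0.5098 1.1613 0.1022] rows 9 each [0.0566 0.129  0.0114]
```

Call:
{"name": "servo_tool", "arguments": {
  "steps": [0.0001, 0.0003, -0.0178, 0, 0, 0, 0.33, 0.0001, 0.0003, -0.0178, 0, 0, 0, 0.33, 0.0001, 0.0003, -0.0178, 0, 0, 0, 0.33, 0, 0.0002, -0.0178, 0, 0, 0, 0.33, 0, 0, 0, 0.051, 0.1161, 0, 0.33, 0, 0, 0, 0.051, 0.1161, 0, 0.33, 0, 0, 0, 0.051, 0.1161, 0, 0.33, 0, 0, 0, 0.051, 0.1161, 0, 0.33, 0, 0, 0, 0.051, 0.1161, 0, 0.33, 0, 0, 0, 0.051, 0.1161, 0, 0.33, 0, 0, 0, 0.051, 0.1161, 0.02, 0.33, 0, 0, 0, 0.051, 0.1161, 0.02, 0.33, 0, 0, 0, 0.051, 0.1161, 0.03, 0.33, 0, 0, 0, 0.051, 0.1161, 0.03, 0.33, 0, 0, 0, 0, 0, 0, 0.33, 0, 0, 0, 0, 0, 0, 0.33, 0, 0, 0, 0, 0, 0, 0.33]
}}

```text
t: 8.72
tcp_pos: [0.4151, 0.3331, 0.1269]
orientation: [-0.087, 0.996, -0.001, -0.004]
ft_force: [-0.1, 0.5, -0.3]
opening: 0.028
grasp_force: 0.0
```

Run:
```python
from h import *
plan([.4195,.3344,.030],100)
```

```text
turn total [-0.0003 -0.0013  0.0001] rows 1 each [-0.0003 -0.0013  0.0001]
shift total [-0.0181  0.002   0.3874] rows 3 each [-0.006   0.0007  0.1291]
```

Call:
{"name": "servo_tool", "arguments": {
  "steps": [-0.0003, -0.0013, 0, 0, 0, 0, 0.33, 0, 0, 0, -0.018, 0.002, 0.06, 0.33, 0, 0, 0, 0, 0, 0.1, 0.33, 0, 0, 0, 0, 0, 0.1, 0.33, 0, 0, 0, 0, 0, 0.07, 0.33, 0, 0, 0, 0, 0, 0.04, 0.33, 0, 0, 0, 0, 0, 0.02, 0.33, 0, 0, 0, 0, 0, 0, 0.33, 0, 0, 0, 0, 0, 0, 0.33]
}}

```text
t: 9.47
tcp_pos: [0.4205, 0.3356, 0.0307]
orientation: [-0.087, 0.996, 0.001, 0.001]
ft_force: [0.6, -0.2, 0.2]
opening: 0.028
grasp_force: 0.0
```

Within about 1 mm, so I'll close.

Call:
{"name": "servo_tool", "arguments": {
  "steps": [0, 0, 0, 0, -0.004, 0.004, 0.33, 0, 0, 0, 0, 0, 0, 0, 0, 0, 0, 0, 0, 0, 0, 0, 0, 0, 0, 0, 0, 0, 0, 0, 0, 0, 0, 0, 0, 0, 0, 0, 0, 0, 0, 0]
}}

```text
t: 9.97
tcp_pos: [0.4204, 0.3348, 0.0298]
orientation: [-0.087, 0.996, 0.001, 0.001]
ft_force: [-0.5, -1.5, 5.3]
opening: 0.0112
grasp_force: 45.4
```

Run:
```python
from h import *
from plant import arm
print(arm.state()['tcp_pos'])
# target TCP for pocket1, offset = tcp - spare at grasp (about +1 mm along cartridge x)
plan([.5477,-.0848,.17],74.5)
```

```text
[0.42039487 0.3348171  0.02977023]
turn total [0.0004 0.0003 0.0709] rows 4 each [0.0001 0.0001 0.0177]
shift total [-0.9393 -1.4813 -0.5609] rows 13 each [-0.0723 -0.1139 -0.0431]
```

Call:
{"name": "servo_tool", "arguments": {
  "steps": [0, 0, 0, 0, 0, -0.05, 0, 0, 0, 0, 0, 0, -0.12, 0, 0, 0, 0, 0, 0, -0.14, 0, 0, 0, 0.0177, 0, 0, -0.1, 0, 0, 0, 0.0177, 0, 0, -0.1, 0, 0, 0, 0.0177, 0, 0, -0.05, 0, 0, 0, 0.0177, 0, 0, 0, 0, 0, 0, 0, -0.0723, -0.1139, 0, 0, 0, 0, 0, -0.0723, -0.1139, 0, 0, 0, 0, 0, -0.0723, -0.1139, 0, 0, 0, 0, 0, -0.0723, -0.1139, 0, 0, 0, 0, 0, -0.0723, -0.1139, 0, 0, 0, 0, 0, -0.0723, -0.1139, 0, 0, 0, 0, 0, -0.0723, -0.1139, 0, 0, 0, 0, 0, -0.0723, -0.1139, 0, 0, 0, 0, 0, -0.0723, -0.1139, 0, 0, 0, 0, 0, -0.0723, -0.1139, 0, 0, 0, 0, 0, -0.0723, -0.1139, 0, 0, 0, 0, 0, -0.0723, -0.1139, 0, 0, 0, 0, 0, -0.0717, -0.1146, 0, 0]
}}

```text
t: 11.63
tcp_pos: [0.5474, -0.0865, 0.168]
orientation: [0.134, 0.991, 0.001, 0.0]
ft_force: [1.3, 0.9, -1.6]
opening: 0.011
grasp_force: 44.6
```

Call:
{"name": "servo_tool", "arguments": {
  "steps": [0, 0, 0, 0, 0, 0.1, 0, 0, 0, 0, 0, 0, 0.12, 0, 0, 0, 0, 0, 0, 0.08, 0, 0, 0, 0, 0, 0, 0, 0, 0, 0, 0, 0, 0, 0, 0, 0, 0, 0, 0, 0, 0, 0]
}}

```text
t: 12.13
tcp_pos: [0.5483, -0.0851, 0.0943]
orientation: [0.134, 0.991, 0.001, 0.001]
ft_force: [-0.0, -0.2, -0.6]
opening: 0.011
grasp_force: 44.6
```

Run:
```python
from h import *
plan([.5477,-.0848,.036],74.5)
```

```text
turn total [0.0004 0.0003 0.0002] rows 1 each [0.0004 0.0003 0.0002]
shift total [0.0026 0.0004 0.2332] rows 2 each [0.0013 0.0002 0.1166]
```

Call:
{"name": "servo_tool", "arguments": {
  "steps": [0, 0, 0, 0.0026, 0, 0.06, 0, 0, 0, 0, 0, 0, 0.07, 0, 0, 0, 0, 0, 0, 0.05, 0, 0, 0, 0, 0, 0, 0.03, 0, 0, 0, 0, 0, 0, 0.017, 0, 0, 0, 0, 0, 0, 0.012, 0, 0, 0, 0, 0, 0, 0.006, 0, 0, 0, 0, 0, 0, 0, 0, 0, 0, 0, 0, 0, 0, 0]
}}

```text
t: 12.88
tcp_pos: [0.5473, -0.0849, 0.0324]
orientation: [0.134, 0.991, 0.001, 0.001]
ft_force: [-0.1, 0.7, -0.3]
opening: 0.0106
grasp_force: 44.6
```

Call:
{"name": "servo_tool", "arguments": {
  "steps": [0, 0, 0, 0, 0, 0.004, 0, 0, 0, 0, 0, 0, 0.003, 0, 0, 0, 0, 0, 0, 0, 0]
}}

```text
t: 13.13
tcp_pos: [0.5474, -0.0849, 0.0318]
orientation: [0.135, 0.991, 0.001, 0.001]
ft_force: [-2.3, 0.4, 10.0]
opening: 0.0107
grasp_force: 45.8
```

Call:
{"name": "servo_tool", "arguments": {
  "steps": [0, 0, 0, 0, 0, -0.002, 0.12, 0, 0, 0, 0, 0, 0, 0.25, 0, 0, 0, 0, 0, 0, 0.33, 0, 0, 0, 0, 0, 0, 0.33, 0, 0, 0, 0, 0, -0.05, 0.33, 0, 0, 0, 0, 0, -0.1, 0.33, 0, 0, 0, 0, 0, -0.14, 0.33, 0, 0, 0, 0, 0, -0.14, 0.33, 0, 0, 0, 0, 0, -0.14, 0.33, 0, 0, 0, 0, 0, -0.14, 0.33, 0, 0, 0, -0.11, -0.1, -0.14, 0.33, 0, 0, 0, -0.11, -0.1, -0.12, 0.33, 0, 0, 0, -0.11, -0.1, -0.1, 0.33, 0, 0, 0, -0.11, -0.1, 0, 0.33, 0, 0, 0, 0, -0.06, 0, 0.33, 0, 0, 0, 0, 0, 0, 0.33, 0, 0, 0, 0, 0, 0, 0.33]
}}

```text
t: 14.55
tcp_pos: [0.6132, -0.2139, 0.2857]
orientation: [0.136, 0.991, 0.001, -0.001]
ft_force: [0.5, 1.4, 1.2]
opening: 0.0282
grasp_force: 0.0
```

Run:
```python
from h import *
from plant import arm
import pickle
s=arm.state();f=arm.grab_frame('wrist');pickle.dump((s,f),open('w4.pkl','wb'))
print(s['t'],s['tcp_pos'],s['orientation'],s['opening'],s['grasp_force'])
cv2.imwrite('pics/w4.png',cv2.cvtColor(cv2.resize(f['pixels'],(800,600),interpolation=2),4))
```

```text
14.55 [ 0.61321714 -0.21385077  0.28571949] [ 1.35634114e-01  9.90757910e-01  1.31990766e-03 -6.39908725e-04] 0.028156694033643542 0.0
```

View pics/w4.png

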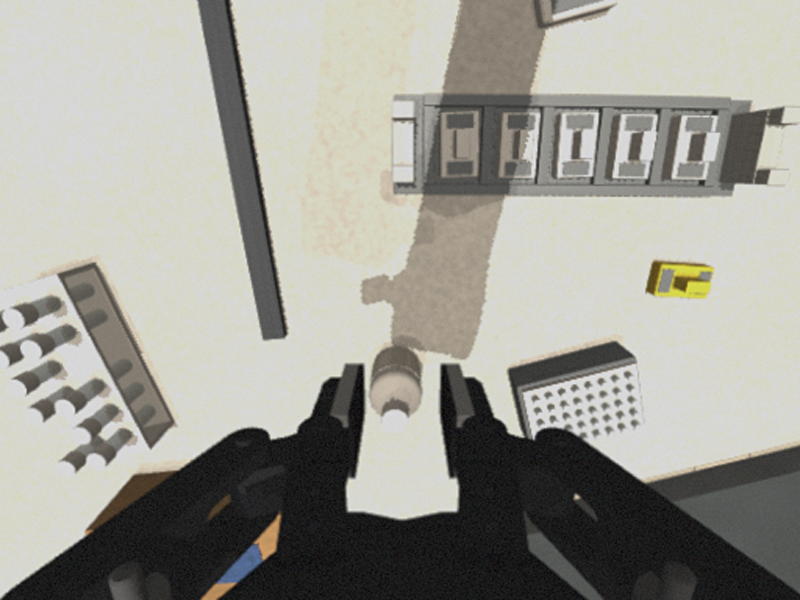

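All five pockets now hold cartridges that look upright and seated. The bar's far end is at (274,338) in the resized picture. I'll combine this view with the top-camera view to locate the bar.

Run:
```python
from h import *
import pickle
s,f=pickle.load(open('w4.pkl','rb'));tcp=(s['tcp_pos'],s['orientation'])
g=cv2.cvtColor(f['pixels'],cv2.COLOR_RGB2GRAY);m=(g<105);m[225:]=0;m[:,:120]=0;m[:,190:]=0
for c in blobs(m,200):
    P=c.reshape(-1,2);print('w4',rect(cast(f,P,.014,tcp)),'far end',(cast(f,P[P[:,1]>=P[:,1].max()-1],.014,tcp).mean(0)*1000).round(1))
for y in(20,80,140,200):
    x=np.where(m[y])[0];print(y,x.min(),x.max(),(cast(f,[(x.min(),y),(x.max(),y)],.014,tcp)[:,:2]*1000).round(1).tolist(),g[y,x.min()-2:x.max()+3].tolist())
d=pickle.load(open('f0.pkl','rb'))['top'];g=cv2.cvtColor(d['pixels'],cv2.COLOR_RGB2GRAY);m=g<90;m[:,:380]=0;m[:,430:]=0;m[:140]=0;m[290:]=0
for c in blobs(m,50):print('top',rect(cast(d,c.reshape(-1,2),.012)))
```

```text
w4 (array([ 513.5, -338.2]), array([312.4,  27. ]), np.float32(169.38)) far end [ 665.7 -369.1   14. ]
20 131 149 [[381.4, -326.0], [388.4, -302.3]] [211, 114, 86, 91, 88, 90, 89, 93, 91, 90, 89, 85, 89, 89, 91, 90, 90, 80, 56, 32, 57, 113, 182]
80 142 159 [[456.9, -340.4], [463.7, -316.8]] [207, 143, 93, 91, 90, 89, 94, 91, 95, 90, 92, 93, 88, 89, 89, 91, 88, 70, 31, 32, 112, 182]
140 154 170 [[541.2, -355.3], [547.8, -331.8]] [184, 115, 92, 87, 91, 89, 94, 92, 90, 89, 88, 89, 90, 90, 88, 89, 46, 33, 63, 145, 215]
200 166 180 [[636.4, -372.7], [642.5, -350.7]] [198, 107, 90, 86, 92, 87, 91, 85, 86, 87, 89, 87, 85, 86, 79, 49, 48, 123, 199]
top (array([ 493.2, -333.2]), array([346.2,  26.4]), np.float32(169.31))
```

Run:
```python
from h import *
plan([.4935,-.3344,.06],79.4)
```

```text
turn total [ 0.0006 -0.0002 -0.0135] rows 1 each [ 0.0006 -0.0002 -0.0135]
shift total [ 0.3824 -0.5693  0.9024] rows 8 each [ 0.0478 -0.0712  0.1128]
```

Call:
{"name": "servo_tool", "arguments": {
  "steps": [0.0003, 0, -0.0135, 0, 0, 0, 0.5, 0, 0, 0, 0.0637, -0.0949, 0, 0.5, 0, 0, 0, 0.0637, -0.0949, 0, 0.5, 0, 0, 0, 0.0637, -0.0949, 0.06, 0.5, 0, 0, 0, 0.0637, -0.0949, 0.08, 0.5, 0, 0, 0, 0.0637, -0.0949, 0.1, 0.5, 0, 0, 0, 0.0639, -0.0948, 0.1, 0.5, 0, 0, 0, 0, 0, 0.14, 0.5, 0, 0, 0, 0, 0, 0.14, 0.5, 0, 0, 0, 0, 0, 0.14, 0.5, 0, 0, 0, 0, 0, 0.1, 0.5, 0, 0, 0, 0, 0, 0.04, 0.5, 0, 0, 0, 0, 0, 0, 0.5, 0, 0, 0, 0, 0, 0, 0.5, 0, 0, 0, 0, 0, 0, 0.5]
}}

```text
t: 15.85
tcp_pos: [0.496, -0.336, 0.063]
orientation: [0.092, 0.996, -0.0, 0.002]
ft_force: [-0.1, 0.3, -0.0]
opening: 0.0429
grasp_force: 0.0
```

Run:
```python
from h import *
plan([.4935,-.3344,.012],79.4)
```

```text
turn total [-0.0001  0.0006  0.0002] rows 1 each [-0.0001  0.0006  0.0002]
shift total [0.011  0.0045 0.2041] rows 2 each [0.0055 0.0022 0.102 ]
```

Call:
{"name": "servo_tool", "arguments": {
  "steps": [0, 0.0003, 0, 0.011, 0.0045, 0.05, 0.5, 0, 0, 0, 0, 0, 0.06, 0.5, 0, 0, 0, 0, 0, 0.05, 0.5, 0, 0, 0, 0, 0, 0.03, 0.5, 0, 0, 0, 0, 0, 0.014, 0.5, 0, 0, 0, 0, 0, 0.01, 0.5, 0, 0, 0, 0, 0, 0.008, 0.5, 0, 0, 0, 0, 0, 0, 0.5, 0, 0, 0, 0, 0, 0, 0.5],
  "squeeze": 60
}}

```text
t: 16.6
tcp_pos: [0.4921, -0.3344, 0.0058]
orientation: [0.092, 0.996, -0.0, -0.0]
ft_force: [-0.4, -0.1, -0.5]
opening: 0.0427
grasp_force: 0.0
```

Call:
{"name": "servo_tool", "arguments": {
  "steps": [0, 0, 0, 0, 0, 0, 0.3, 0, 0, 0, 0, 0, 0, 0.2, 0, 0, 0, 0, 0, 0, 0.1, 0, 0, 0, 0, 0, 0, 0, 0, 0, 0, 0, 0, 0, 0],
  "squeeze": 80
}}

```text
t: 17.02
tcp_pos: [0.4922, -0.3352, 0.0065]
orientation: [0.093, 0.996, -0.001, -0.0]
ft_force: [-1.5, -0.8, 5.2]
opening: 0.0212
grasp_force: 78.7
```

Call:
{"name": "servo_tool", "arguments": {
  "steps": [0, 0, 0, 0, 0, -0.02, 0, 0, 0, 0, 0, 0, -0.05, 0, 0, 0, 0, 0, 0, -0.08, 0, 0, 0, 0, 0, 0, -0.1, 0, 0, 0, 0, 0, 0, -0.12, 0, 0, 0, 0, 0, 0, -0.12, 0, 0, 0, 0, 0, 0, -0.12, 0, 0, 0, 0, 0, 0, -0.06, 0, 0, 0, 0, 0, 0, 0, 0, 0, 0, 0, 0, 0, 0, 0]
}}

```text
t: 17.85
tcp_pos: [0.4921, -0.3338, 0.1735]
orientation: [0.092, 0.996, 0.0, -0.0]
ft_force: [-0.1, 0.1, -4.0]
opening: 0.021
grasp_force: 78.9
```

Run:
```python
from h import *
from plant import arm
s=arm.state();print(np.round(s['qpos'],3),s['tcp_pos'],s['grasp_force'],s['opening'],s['ft_torque'])
plan([.5612,-.0325,.17],164.5)
```

```text
[ 0.112  0.394  0.533  1.751 -0.226  1.059  2.109] [ 0.49211593 -0.33381497  0.17346535] 78.94762873649597 0.02103786144081234 [ 0.04444836  0.00652929 -0.03211746]
turn total [ 1.000e-04 -0.000e+00 -2.363e-01] rows 13 each [ 0.     -0.     -0.0182]
shift total [-1.2353  0.0558  0.0139] rows 9 each [-0.1373  0.0062  0.0015]
```

Call:
{"name": "servo_tool", "arguments": {
  "steps": [0, 0, 0.008, 0, 0, 0, 0, 0, 0, 0.0147, 0, 0, 0, 0, 0, 0, 0.018, 0, 0, 0, 0, 0, 0, 0.018, 0, 0, 0, 0, 0, 0, 0.018, 0, 0, 0, 0, 0, 0, 0.018, 0, 0, 0, 0, 0, 0, 0.018, 0, 0, 0, 0, 0, 0, 0.018, 0, 0, 0, 0, 0, 0, 0.018, 0, 0, 0, 0, 0, 0, 0.018, 0, 0, 0, 0, 0, 0, 0.018, 0, 0, 0, 0, 0, 0, 0.018, 0, 0, 0, 0, 0, 0, 0.018, 0, 0, 0, 0, 0, 0, 0.018, 0, 0, 0, 0, 0, 0, 0.017, 0, 0, 0, 0, 0, 0, 0.008, 0, 0, 0, 0, 0, 0, 0, 0, 0, 0, 0]
}}

```text
t: 19.27
tcp_pos: [0.4908, -0.3329, 0.1705]
orientation: [0.796, 0.605, -0.002, -0.003]
ft_force: [-0.8, -0.5, -3.2]
opening: 0.0211
grasp_force: 78.9
```

Run:
```python
from h import *
from plant import arm
s=arm.state();print(np.round(s['qpos'],3),s['tcp_pos'],s['grasp_force'],s['opening'],s['ft_torque'])
plan([.5612,-.0325,.17],164.5)
```

```text
[-0.147  0.507  0.916  1.759 -0.444  1.104  0.644] [ 0.49081178 -0.33287079  0.17049022] 78.93051624298096 0.021097224275847516 [ 0.05220938 -0.02130269  0.05332449]
turn total [-0.001  -0.0001 -0.0002] rows 1 each [-0.001  -0.0001 -0.0002]
shift total [ 1.233  -0.0498  0.002 ] rows 9 each [ 0.137  -0.0055  0.0002]
```

Call:
{"name": "servo_tool", "arguments": {
  "steps": [0, 0, 0, 0.05, -0.002, 0, 0, 0, 0, 0, 0.1, -0.004, 0, 0, 0, 0, 0, 0.12, -0.005, 0, 0, 0, 0, 0, 0.12, -0.005, 0, 0, 0, 0, 0, 0.12, -0.005, 0, 0, 0, 0, 0, 0.12, -0.005, 0, 0, 0, 0, 0, 0.12, -0.005, 0, 0, 0, 0, 0, 0.12, -0.005, 0, 0, 0, 0, 0, 0.12, -0.005, 0, 0, 0, 0, 0, 0.12, -0.005, 0, 0, 0, 0, 0, 0.08, -0.003, 0, 0, 0, 0, 0, 0.043, -0.001, 0, 0, 0, 0, 0, 0, 0, 0.08, 0, 0, 0, 0, 0, 0, 0.08, 0, 0, 0, 0, 0, 0, 0.04, 0, 0, 0, 0, 0, 0, 0, 0, 0, 0, 0, 0, 0, 0, 0, 0, 0, 0, 0, 0, 0, 0]
}}

```text
t: 20.77
tcp_pos: [0.563, -0.0348, 0.1238]
orientation: [0.796, 0.605, -0.0, -0.0]
ft_force: [0.6, -0.3, -3.3]
opening: 0.0216
grasp_force: 78.9
```

Run:
```python
from h import *
from plant import arm
import pickle
s=arm.state();print(np.round(s['qpos'],3),s['tcp_pos'],s['grasp_force'])
plan([.5612,-.0325,.08],164.5)
for n in('top','side'):
    f=arm.grab_frame(n);pickle.dump(f,open(f'{n}1.pkl','wb'))
    if n=='side':a=f['pixels'][140:290,190:390]
cv2.imwrite('pics/s1.png',cv2.cvtColor(cv2.resize(a,(800,600),interpolation=2),4))
```

```text
[-0.689  0.504  0.89   1.877 -0.468  0.984  0.137] [ 0.56298737 -0.03478646  0.12377203] 78.94148468971252
turn total [-0.     -0.     -0.0002] rows 1 each [-0.     -0.     -0.0002]
shift total [ 0.0069 -0.0093  0.1751] rows 2 each [ 0.0035 -0.0047  0.0875]
```

View pics/s1.png

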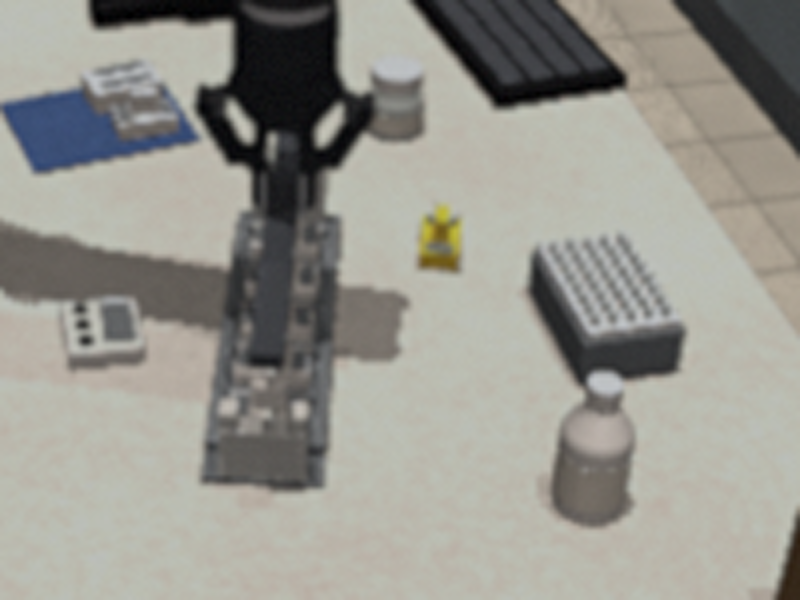

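The bar is held level and parallel above the carrier, its near end at (265,355) lining up with the near post. The leftover spare and the cassette are undisturbed at (145,105). Lowering now.

Call:
{"name": "servo_tool", "arguments": {
  "steps": [0, 0, 0, 0.0069, -0.0093, 0.04, 0, 0, 0, 0, 0, 0, 0.05, 0, 0, 0, 0, 0, 0, 0.05, 0, 0, 0, 0, 0, 0, 0.035, 0, 0, 0, 0, 0, 0, 0.015, 0, 0, 0, 0, 0, 0, 0, 0, 0, 0, 0, 0, 0, 0, 0]
}}

```text
t: 21.45
tcp_pos: [0.5606, -0.0318, 0.0752]
orientation: [0.796, 0.605, -0.001, -0.001]
ft_force: [-0.6, -0.3, -3.1]
opening: 0.0212
grasp_force: 79.0
```

Run:
```python
from h import *
plan([.5612,-.0325,.0575],164.5)
```

```text
turn total [-0.0003  0.0001 -0.0001] rows 1 each [-0.0003  0.0001 -0.0001]
shift total [-0.002   0.0032  0.0707] rows 1 each [-0.002   0.0032  0.0707]
```

Call:
{"name": "servo_tool", "arguments": {
  "steps": [0, 0, 0, -0.002, 0.003, 0.02, 0, 0, 0, 0, 0, 0, 0.02, 0, 0, 0, 0, 0, 0, 0.015, 0, 0, 0, 0, 0, 0, 0.01, 0, 0, 0, 0, 0, 0, 0.004, 0, 0, 0, 0, 0, 0, 0, 0, 0, 0, 0, 0, 0, 0, 0]
}}

```text
t: 22.03
tcp_pos: [0.5613, -0.0323, 0.0583]
orientation: [0.796, 0.605, -0.0, -0.001]
ft_force: [-0.3, -0.8, -2.3]
opening: 0.0213
grasp_force: 79.0
```

Call:
{"name": "servo_tool", "arguments": {
  "steps": [0, 0, 0, 0, 0, 0.004, 0, 0, 0, 0, 0, 0, 0.003, 0, 0, 0, 0, 0, 0, 0, 0]
}}

```text
t: 22.28
tcp_pos: [0.5614, -0.0322, 0.0566]
orientation: [0.796, 0.605, -0.0, -0.001]
ft_force: [0.4, -0.9, -2.1]
opening: 0.0213
grasp_force: 79.1
```

Call:
{"name": "servo_tool", "arguments": {
  "steps": [0, 0, 0, 0, 0, 0.003, 0, 0, 0, 0, 0, 0, 0.003, 0, 0, 0, 0, 0, 0, 0, 0]
}}

```text
t: 22.53
tcp_pos: [0.5614, -0.0322, 0.0565]
orientation: [0.796, 0.605, 0.0, -0.001]
ft_force: [-3.8, 0.7, 10.3]
opening: 0.0213
grasp_force: 80.5
```

Call:
{"name": "servo_tool", "arguments": {
  "steps": [0, 0, 0, 0, 0, -0.003, 0.3, 0, 0, 0, 0, 0, 0, 0.4, 0, 0, 0, 0, 0, 0, 0.5, 0, 0, 0, 0, 0, 0, 0.5, 0, 0, 0, 0, 0, -0.04, 0.5, 0, 0, 0, 0, 0, -0.08, 0.5, 0, 0, 0, 0, 0, -0.12, 0.5, 0, 0, 0, 0, 0, -0.14, 0.5, 0, 0, 0, 0, 0, -0.14, 0.5, 0, 0, 0, 0, 0, -0.14, 0.5, 0, 0, 0, 0, 0, -0.14, 0.5, 0, 0, 0, 0, 0, -0.1, 0.5, 0, 0, 0, 0, 0, 0, 0.5, 0, 0, 0, 0, 0, 0, 0.5]
}}

```text
t: 23.7
tcp_pos: [0.5623, -0.0327, 0.2826]
orientation: [0.796, 0.605, 0.001, 0.0]
ft_force: [0.5, -0.1, -0.7]
opening: 0.0424
grasp_force: 0.0
```

Run:
```python
from h import *
from plant import arm
s=arm.state();print(s['t'],s['tcp_pos'])
tcp=(s['tcp_pos'],s['orientation']);f=arm.grab_frame('wrist')
g=cv2.cvtColor(f['pixels'],cv2.COLOR_RGB2GRAY)
t=arm.grab_frame('side')['pixels'][150:275,200:340]
a=cv2.resize(f['pixels'],(400,300));b=cv2.resize(t,(400,357))
h=np.zeros((357,800,3),np.uint8);h[:300,:400]=a;h[:,400:]=b
cv2.imwrite('pics/e1.png',cv2.cvtColor(h,4))
```

```text
23.7 [ 0.56230594 -0.03268966  0.28263118]
```

View pics/e1.png

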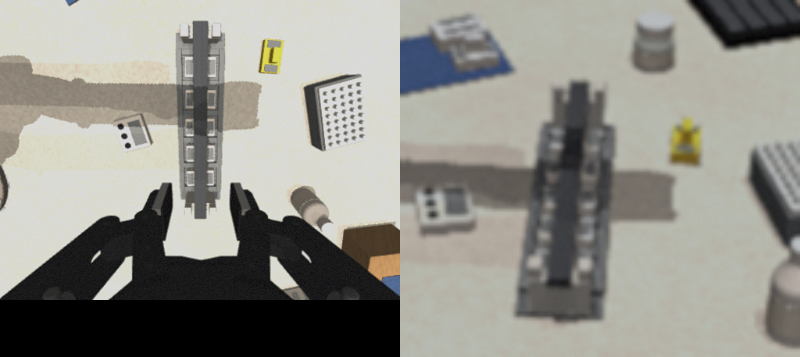

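The bar lies between the cheeks of both posts, from (201,22) to (201,217), overhanging each end by about the same amount. All five cartridges are in place and the gripper is clear, so I'm handing in.

```bash
python3 -c "
from plant import arm
print(arm.job_done())"
```

```text
the job is handed in; nothing more can be done
None
```

I put spares in the two empty pockets (1 and 4), laid the retaining bar level across both posts, left the third spare on the pad, and handed the job in at about 24 s; the final pictures show all of this in place, but no verdict came back.

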